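# Stand the draining board up against the splash panel and block its foot

## Robot

A 6-joint arm with a two-finger parallel gripper is mounted at the origin on the work surface. World frame = base frame: x ahead of the robot, y to its left, z up, the work surface at z = 0. Lengths are in m, angles in rad, forces in N, time in s.
With the tool pointing down it reaches from about 0.325 to 0.85 m from the base axis. Payload 4.4 kg.
Tool frame: the origin (TCP) lies midway between the tips of the shut fingers; the grasp point (between the pads) lies robot.pinch_z behind it (robot.pinch_z is the distance from the TCP to the grasp point, in m); z points along the fingers, y is the direction in which the jaws open and shut (so a half turn about z gives the same grasp; the last joint's range is limited). The gripper opens to 94 mm and grips with 3 to 60 N. Pads are 16 mm wide; open, the fingers measure 119 mm over their backs; the gripper's body (75 mm by 177 mm) begins 78 mm behind the grasp point.
Start: joints at [1, 0.207, 1.542, -0, 1.393, -0.15], TCP at [0.234, 0.525, 0.205] pointing down, gripper open.
Joint ranges: [-2.73, 2.73], [-0.86, 2.22], [0.23, 2.46], [-1.11, 4.25], [0.08, 2.63], [-2.82, 2.82]. Speed limits (rad/s): [2.79, 2.79, 3.14, 3.14, 3.14, 3.14].

## Interface

Orientations are given as a 3x3 rotation matrix whose columns are the frame's x, y, z axes.
In Python, from plant import robot gives the robot as it stands.
- The arm moves only by the tool move_arm, never from a script. Its arguments are lists of equal length, an entry for each row: "translation": the shift along the tool's x, y, z in cm, a list of three; "twist": the turn, a rotation vector about the tool's x, y, z in units of 10 degrees (1.0 is 10 degrees), a list of three. A call has 1 to 8 rows; each row shifts and turns the commanded pose from where the row before left it, along the tool's axes as they then stand; what a row does not reach is not made up. A row lasts 1/8 s, in which the tool goes at most 62.5 mm and 10.7 degrees, less where a joint would pass 70% of its speed; a pose out of reach is approached as far as the arm can. A call is refused whole if a number of a shift passes 6.25 or a number of a turn 1, either way. A call with a gripper value outside its range is refused whole. "jaw" is the finger opening in cm, from 0 to 9.4, set as the call begins (left out, the last holds). The fingers move at their own pace and stop on an object; "squeeze" is the grip in N (left out, the last holds). Time passes only in rows, so rows that do not move let the fingers close. It gives the time, the measured TCP pose, the force and the opening at its end, in the units of the state.
- robot.get_obs(): the state, without advancing time (a new reading comes with each control period).
- robot.get_image(name): name is "scene" or "top" or "wrist"; returns a dict with "frame" (480x640x3 uint8, red, green, blue), "z_map" (480x640 float32, m along the optical axis (not along the pixel's ray), 0 where there is no reading), "intrinsics" (3x3 intrinsics, pixels), "distortion" ([k1, k2, p1, p2, k3] as OpenCV has them; the pictures are not rectified), "R" (3x3) and "t" (3): a world point X has camera coordinates R X + t. Camera axes: x right, y down, z forward; pixel columns grow to the right and rows downward; lengths in m; the calibration is good to about 2 mm. A picture is of the moment at which its call begins.
- robot.close_job(): hands the job in, once; it reports no verdict.
Trained networks look in the newest picture that a camera, given by its name, has taken for a name from the list of things; names that differ only in an ending like _2 or _b are one class to them, and where a whole thing is asked for, a point or a joint stands for the part that bears it (a point fixed in the world has none). Each returns a list of dicts, best first, with "conf" (0 to 1); they miss things now and then, are a little off and sometimes report something else, mostly with a low value. They report only what shows in the picture. A call takes as long as a camera call. They do not tell look-alikes from the thing itself.
- robot.boxes_of(label, camera): "box" ([centre column, centre row, width, height] in pixels, round what is visible of it).
The state is a dict: "time": time; "joints": joint angles; "dq": joint speeds; "effort": joint torques, N m; "eef_pos": TCP position; "tcp_rot": TCP orientation; "contact_force": force on the tool from outside, world axes, zero at the start; "moment": the same for the moment, N m; "gripper_width": opening from 0.0 (shut) to 1.0 (fully open).
Only numpy, scipy, OpenCV 4.12 (cv2) and the standard library are available. Lean on these libraries where they do the work, as an engineer would, in place of code of your own. Each camera call takes 0.05 s, during which the arm holds its last target.

## Task

The bottle-draining board has slipped down and leans too flat against the white splash panel. Bring its foot in so that the board leans against the panel at a steep, stable angle of about 70 degrees to the table, square to the panel, then set the yellow stop block snugly and lengthwise against the outside of its foot bar, near the middle, so that the foot cannot slide out. Don't knock the board down or disturb the two amber bottles standing nearby.

Things in the scene. Friction and masses are not known exactly. Their poses are not given: they have to be found in the camera images.
- panel: Fixed upright white splash panel, 500 wide, 400 high. Origin: on the table at the foot of the middle of its working face (the face the board leans on). x runs along the face, y points straight out of the face towards the board, z up.
- board: Loose blue board with white ribs, 0.55 kg, leaning at about 52 deg. Plate 210 wide, 10 thick, 1 to 11 behind the axes of its round black foot bar (36 diameter, 220 long, on the table) and head bar; the axes are 320 apart. Origin: middle of the foot bar's axis. x along the bars, z up the board, y out of its outer side. Pushed at the foot towards the panel (up to 15 N) it slides and steepens.
- board_head (a point): Middle of the axis of the board's head bar (black, 28 diameter, 220 long), which rests on the panel, 14 from its face. With the head on the panel and the board at 70 degrees, the foot bar's axis is 123 out from the face.
- block: Loose yellow stop block with two black bands, 130 long (x) by 50 wide (y) by 45 high (z), about 0.6 kg, slides on the table, lying on the table outside the board's foot. Origin: its centre. Snug and parallel against the foot bar, its centre is 43 out from the bar's axis.
- bottle_a: Bystander: standing stubby amber bottle, 64 diameter, 160 high; origin at the centre of its underside.
- bottle_b: Bystander: another such amber bottle, same size and origin.
There are look-alikes about, which are no part of the job. Several things look just like the block: the one meant starts farthest to the robot's left.

How it is judged:
By the outcome, as a careful person would: the job done as asked, in the order asked, and still so for the second after the job is handed in, with the robot touching nothing.
It also fails if it takes over 54 s, if anything falls off the work surface, if the arm or the gripper's body presses on something with over 40 N, if the wrist force passes 120 N, or if a joint passes its speed limit or range.

## Working session

There is one attempt and no reset: what is moved stays moved. The work goes in short steps, Python scripts to look and compute and a tool call to move; the robot and the scene stay as the last step left them, time stands still between calls to the robot, and variables do not carry over. Pictures are saved under pics/ and viewed, and the job is handed in when it is done.

Besides the shell and the picture viewer there is one more tool, called after "Request:" as name(argument=value, ...) on one line, values as JSON. move_arm: Moves the arm, as the interface text tells. Its arguments: {"type":"object","properties":{"translation":{"type":"array"},"twist":{"type":"array"},"jaw":{"type":"number"},"squeeze":{"type":"number"}},"required":["translation","twist"]}

```bash
ls; mkdir -p pics; cat > h.py <<'E'
import numpy as np, cv2
from plant import robot
E
python3 - <<'E'
from h import *
import pickle
o=robot.get_obs(); print(o, robot.pinch_z)
d={}
for n in ["scene","top","wrist"]:
    im=robot.get_image(n); d[n]=im
    cv2.imwrite(f"pics/{n}0.png",im["frame"][:,:,::-1])
    print(n,im["intrinsics"].tolist(),im["distortion"],im["R"].tolist(),im["t"])
    for l in ["panel","board","board_head","block","bottle_a"]:
        print(l,[(np.round(b["box"]).tolist(),round(b["conf"],2)) for b in robot.boxes_of(l,n)])
pickle.dump(d,open("d0.pkl","wb"))
E
```

```text
pics
{'time': 0.0, 'joints': array([ 1.00050643e+00,  2.07428518e-01,  1.54289072e+00, -5.65194823e-05,
        1.39348348e+00, -1.50499467e-01]), 'dq': array([ 0.00074354, -0.00294346,  0.00068173, -0.00037654, -0.00065691,
        0.00063012]), 'effort': array([ 3.29014365e-04, -3.70880055e+01, -2.81412649e+01,  6.96695060e-02,
        3.64897528e-02, -1.97846434e-04]), 'eef_pos': array([0.23395477, 0.52440018, 0.20431595]), 'tcp_rot': array([[-9.13178303e-01,  4.07558673e-01, -1.14633193e-03],
       [ 4.07560192e-01,  9.13176389e-01, -1.89034472e-03],
       [ 2.76376865e-04, -2.19342105e-03, -9.99997556e-01]]), 'contact_force': array([-0.20837266,  0.63855398,  0.09186973]), 'moment': array([-0.03587972,  0.01522241, -0.01212638]), 'gripper_width': 1.0013278311328406} 0.0188
scene [[475.06307224903605, 0.0, 317.92915925003774], [0.0, 475.06307224903605, 250.1906118358302], [0.0, 0.0, 1.0]] [-0.04947952  0.          0.          0.          0.        ] [[0.10403365920158805, 0.9945561604983417, 0.00591957497840824], [0.6818878677735126, -0.06699227078342887, -0.728382434877841], [
[... 1011 characters left out ...]
, 51.0], 0.88), ([336.0, 329.0, 54.0, 49.0], 0.84), ([305.0, 194.0, 30.0, 61.0], 0.68)]
bottle_a [([178.0, 242.0, 53.0, 35.0], 0.86), ([192.0, 194.0, 42.0, 33.0], 0.69), ([305.0, 193.0, 25.0, 60.0], 0.18)]
wrist [[351.0481160522806, 0.0, 318.55840233295936], [0.0, 351.0481160522806, 240.21298207819382], [0.0, 0.0, 1.0]] [0.00642544 0.         0.         0.         0.        ] [[0.4079362988825482, 0.9130103436818258, -0.00029729447541972776], [0.8779803985237908, -0.3921954210689385, 0.27446888985924406], [0.2504763379283887, -0.11222684180958961, -0.9615959339116568]] [-0.57343556 -0.02832712  0.39103274]
panel []
board []
board_head []
block []
bottle_a [([340.0, 438.0, 52.0, 36.0], 0.98)]
```

View pics/scene0.png

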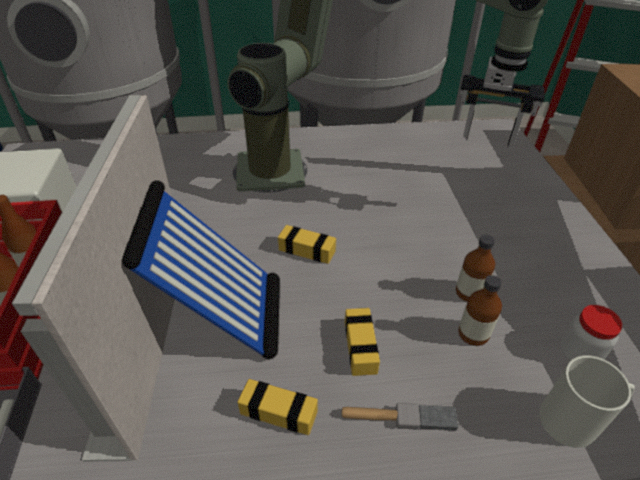

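View pics/top0.png

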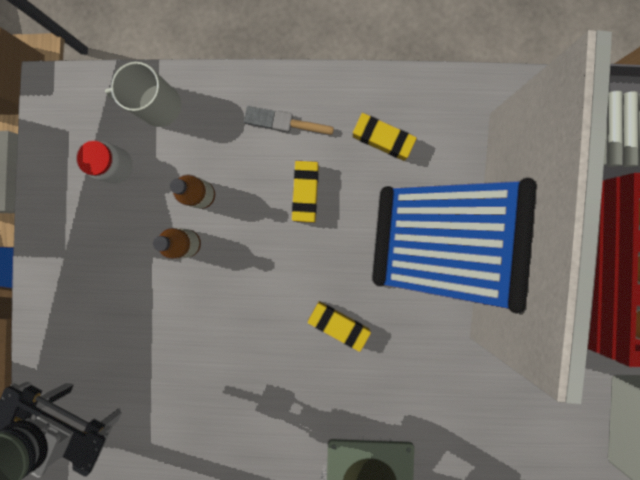

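View pics/wrist0.png

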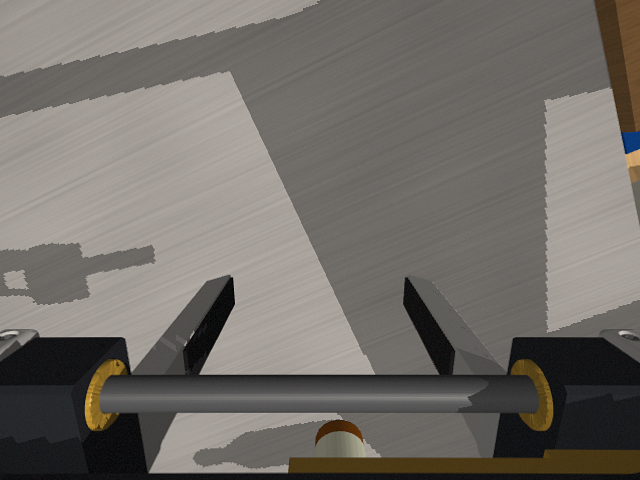

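The top view shows the panel on the right, with its face towards +y. The board's foot bar is at (383,235) and its head bar at (523,245). There are three yellow blocks, at (305,190), (384,136) and (339,326). The leftmost one (+y) is at (305,190), and the bottles are at (190,192) and (177,243). Next I'll measure from the depth images.

```bash
cat >> h.py <<'E'
def cloud(im):
    z=im["z_map"]; h,w=z.shape
    uu,vv=np.meshgrid(np.arange(w),np.arange(h))
    p=cv2.undistortPoints(np.stack([uu,vv],-1).reshape(-1,1,2).astype(np.float64),im["intrinsics"],im["distortion"]).reshape(h,w,2)
    pc=np.dstack([p*z[...,None],z])
    X=(pc-im["t"])@im["R"]
    X[z<=0]=np.nan
    return X
def masks(im):
    hsv=cv2.cvtColor(np.ascontiguousarray(im["frame"]),cv2.COLOR_RGB2HSV)
    H,S,V=hsv[...,0],hsv[...,1],hsv[...,2]
    return dict(yellow=((H>20)&(H<33)&(S>150)&(V>90)),blue=((H>100)&(H<125)&(S>150)),dark=(V<60),amber=((H<18)&(S>130)))
E
cat > meas.py <<'E'
from h import *
def comps(m,X,minn=40):
    n,l,st,c=cv2.connectedComponentsWithStats(cv2.morphologyEx(m.astype(np.uint8),cv2.MORPH_CLOSE,np.ones((9,9))))
    for i in range(1,n):
        s=(l==i)&np.isfinite(X[...,0])
        if s.sum()>minn: yield s,c[i]
def report(im,name):
    X=cloud(im); M=masks(im)
    for s,c in comps(M["yellow"],X):
        P=X[s]; top=P[P[:,2]>np.percentile(P[:,2],90)-0.008]
        r=cv2.minAreaRect((top[:,:2]*1000).astype(np.float32))
        print(name,"block",c.round(),"rect",np.round(r[0],1),np.round(r[1],1),round(r[2],1),"top z",np.median(top[:,2]).round(4))
    # board plate
    s=M["blue"]&np.isfinite(X[...,0])&(X[...,1]<0.15)&(X[...,1]>-0.5)
    P=X[s]; 
    if len(P)>200:
        c=np.median(P,0); k=np.linalg.norm(P-c,axis=1)<0.25; P=P[k]
        for _ in range(3):
            c=P.mean(0); n=np.linalg.svd(P-c,full_matrices=False)[2][2]
            d=(P-c)@n; P=P[abs(d)<max(0.004,2*d.std())]
        if n[1]<0:n=-n
        print(name,"board normal",n.round(4),"tilt",np.degrees(np.arccos(n[2])).round(2),"yaw",np.degrees(np.arctan2(n[0],n[1])).round(2),"c",c.round(4))
    # foot bar / dark things near
    for s,c in comps(M["dark"]&(X[...,2]>0.008)&(X[...,1]<0.1)&(X[...,1]>-0.5)&(X[...,0]>0.25),X):
        P=X[s]; 
        print(name,"dark",c.round(),"n",len(P),"min",np.nanmin(P,0).round(3),"max",np.nanmax(P,0).round(3),"med",np.nanmedian(P,0).round(3))
    for s,c in comps(M["amber"],X):
        P=X[s]; print(name,"amber",c.round(),"med",np.median(P,0).round(3),P.min(0).round(3),P.max(0).round(3))
E
python3 - <<'E'
from meas import *
import pickle
d=pickle.load(open("d0.pkl","rb"))
for n in ["scene","top"]:
    report(d[n],n)
X=cloud(d["top"])
for p in [(505,100),(520,140),(500,340),(545,350),(560,100),(550,330),(598,60),(570,395),(575,300),(595,120)]: print(p,X[p[1],p[0]].round(4))
X=cloud(d["scene"])
for p in [(140,130),(100,200),(60,300),(130,300),(130,400),(90,350)]: print(p,X[p[1],p[0]].round(4))
E
```

```text
scene block [307. 242.] rect [359.   75.7] [127.8  53. ] 63.2 top z 0.0446
scene block [362. 342.] rect [645.8 156.1] [ 49.3 129.5] 88.1 top z 0.0452
scene block [267. 402.] rect [762.1 -27.3] [90.6 50.7] 65.6 top z 0.0452
scene block [307. 414.] rect [791.4  39.1] [21.8 48.2] 67.8 top z 0.0448
scene board normal [0.052  0.7844 0.6181] tilt 51.82 yaw 3.79 c [ 0.5712 -0.1297  0.1598]
scene dark [147. 266.] n 3020 min [ 0.44  -0.234  0.006] max [ 0.651 -0.193  0.287] med [ 0.588 -0.226  0.255]
scene dark [ 22. 347.] n 3496 min [ 0.326 -0.5    0.004] max [ 0.83  -0.276  0.401] med [ 0.658 -0.461  0.083]
scene dark [291. 240.] n 178 min [0.315 0.025 0.005] max [0.368 0.061 0.048] med [0.359 0.039 0.043]
scene dark [316. 251.] n 88 min [0.371 0.088 0.008] max [0.401 0.1   0.047] med [0.393 0.095 0.031]
scene dark [271. 317.] n 1176 min [ 0.454 -0.035  0.014] max [0.664 0.006 0.042] med [ 0.578 -0.014  0.034]
scene dark [256. 400.] n 363 min [ 0.731 -0.061  0.008] max [ 0.783 -0.026  0.049] med [ 0.765 -0.046  0.045]
scene dark [295. 411.] n 377 min [0.758 0.003 0.008] max [0.81  0.038 0.0
[... 3033 characters left out ...]
662 0.418 0.142]
top amber [176. 243.] med [0.526 0.41  0.111] [0.497 0.394 0.084] [0.554 0.443 0.149]
(505, 100) [ 8.621e-01 -2.800e-01 -1.000e-04]
(520, 140) [ 0.7283 -0.2389  0.1866]
(500, 340) [ 0.3662 -0.2127  0.1817]
(545, 350) [ 0.3896 -0.2142  0.3536]
(560, 100) [ 0.7543 -0.2383  0.3344]
(550, 330) [ 0.4196 -0.2173  0.3599]
(598, 60) [ 0.7885 -0.2575  0.4005]
(570, 395) [ 0.3412 -0.2279  0.4007]
(575, 300) [ 0.4675 -0.2302  0.4002]
(595, 120) [ 0.7069 -0.253   0.4005]
(140, 130) [ 0.4102 -0.2189  0.37  ]
(100, 200) [ 0.6326 -0.2328  0.3852]
(60, 300) [ 0.8046 -0.2436  0.3726]
(130, 300) [ 0.657  -0.2348  0.2016]
(130, 400) [ 0.775  -0.2428  0.0947]
(90, 350) [ 0.8    -0.2441  0.2678]
```

```bash
cat >> meas.py <<'E'
def panel(im,name):
    X=cloud(im); f=im["frame"].astype(int)
    P=X.reshape(-1,3); P=P[np.isfinite(P[:,0])]
    P=P[(P[:,2]>0.03)&(P[:,2]<0.385)&(P[:,0]>0.33)&(P[:,0]<0.82)&(P[:,1]>-0.30)&(P[:,1]<-0.17)]
    yp=-0.228-0.066*(P[:,0]-0.55); P=P[abs(P[:,1]-yp)<0.008]
    for _ in range(4):
        c=P.mean(0); n=np.linalg.svd(P-c,full_matrices=False)[2][2]; d=(P-c)@n; P=P[abs(d)<0.003]
    if n[1]<0:n=-n
    print(name,"panel n",n.round(4),"c",c.round(4),"yaw",np.degrees(np.arctan2(n[0],n[1])).round(2),len(P))
    return c,n
def frame(im,name,c,n):
    nh=np.array([n[0],n[1],0]);nh/=np.linalg.norm(nh); u=np.array([nh[1],-nh[0],0])
    X=cloud(im); M=masks(im); Q=np.dstack([(X-c)@u,(X-c)@nh,X[...,2]])
    s=M["dark"]&(Q[...,1]>0.06)&(Q[...,1]<0.28)&(Q[...,2]<0.05)&(Q[...,2]>0.01)&(X[...,0]>0.42)&(X[...,0]<0.70)
    P=X[s]; q=Q[s]
    from scipy.optimize import least_squares
    # cylinder fit, axis horizontal z=18mm r=18mm: params a (dist), yaw b
    # dark points in block bands are excluded by robust loss
    f=lambda p: np.hypot((q[:,1]-p[0]-p[1]*(q[:,0]-np.median(q[:,0]))), q[:,2]-0.018)-0.018
    r=least_squares(f,[np.median(q[:,1]),0],loss="soft_l1",f_scale=0.001)
    lo,hi=np.percentile(q[:,0],[1,99]); um=(lo+hi)/2
    out=r.x[0]+r.x[1]*(um-np.median(q[:,0]))
    mid=c+u*um+nh*out; 
    print(name,"foot axis dist",out.round(4),"skew deg",np.degrees(r.x[1]).round(2),"len",(hi-lo).round(3),"mid",mid[:2].round(4),"rms",np.sqrt(np.median(f(r.x)**2)).round(4),len(q))
E
python3 - <<'E'
from meas import *
import pickle
d=pickle.load(open("d0.pkl","rb"))
for n in ["scene","top"]:
    c,nn=panel(d[n],n); frame(d[n],n,c,nn)
w=d["wrist"]; C=-w["R"].T@w["t"]; o=robot.get_obs(); print("cam in tool",o["tcp_rot"].T@(C-o["eef_pos"]))
E
```

```text
scene panel n [6.570e-02 9.978e-01 4.000e-04] c [ 0.6657 -0.2351  0.2501] yaw 3.77 18035
scene foot axis dist 0.2105 skew deg 0.73 len 0.204 mid [ 0.56   -0.0172] rms 0.0009 1164
top panel n [6.700e-02 9.978e-01 2.000e-04] c [ 0.5869 -0.2278  0.2747] yaw 3.84 18173
top foot axis dist 0.2106 skew deg -0.06 len 0.206 mid [ 0.5513 -0.0144] rms 0.0011 1202
cam in tool [ 0.07986667 -0.00142644 -0.17818255]
```

```bash
cat > plan.py <<'E'
from h import *
from scipy.spatial.transform import Rotation as R
def plan(p1,yaw1,n,desc=True):
    """rows from current pose to p1 with tool down and tool-x yaw yaw1 (deg)"""
    o=robot.get_obs(); p=o["eef_pos"].copy(); T=o["tcp_rot"]
    y=np.radians(yaw1); x=np.array([np.cos(y),np.sin(y),0]); z=np.array([0,0,-1.]); G=np.column_stack([x,np.cross(z,x),z])
    rv=R.from_matrix(T.T@G).as_rotvec(); step=np.round(np.degrees(rv)/n/10,2); print("t",o["time"].round(2),"pos",p.round(4),"twist total deg",np.degrees(rv).round(2))
    d=(np.array(p1)-p)/n; tr=[]
    for i in range(n):
        s=np.round(T.T@(d*(i+1)+o["eef_pos"]-p)*100,2); tr.append(s.tolist()); p=p+T@s/100; T=T@R.from_rotvec(np.radians(step*10)).as_matrix()
    print("translation",tr); print("twist",[step.tolist()]*n); print("end",p.round(4))
E
python3 -c "
from plan import *
plan([.559,.051,.205],86.2,14)"
```

```text
Traceback (most recent call last):
  File "plan.py", line 7, in plan
    rv=R.from_matrix(T.T@G).as_rotvec(); step=np.round(np.degrees(rv)/n/10,2); print("t",o["time"].round(2),"pos",p.round(4),"twist total deg",np.degrees(rv).round(2))
                                                                                         ^^^^^^^^^^^^^^^
AttributeError: 'float' object has no attribute 'round'
```

```bash
sed -i 's/o\["time"\].round(2)/round(o["time"],2)/' plan.py; python3 -c "
from plan import *
plan([.559,.051,.205],86.2,14)"
```

```text
t 0.9 pos [0.2344 0.5251 0.2054] twist total deg [-0.    0.   69.75]
translation [[-3.5, -2.15, 0.0], [-3.67, -1.83, 0.01], [-3.82, -1.51, -0.0], [-3.93, -1.17, 0.0], [-4.02, -0.82, 0.01], [-4.08, -0.47, -0.0], [-4.1, -0.11, 0.0], [-4.1, 0.25, 0.01], [-4.06, 0.6, -0.0], [-3.99, 0.96, 0.0], [-3.89, 1.3, 0.0], [-3.77, 1.63, 0.01], [-3.61, 1.96, 0.0], [-3.42, 2.26, 0.0]]
twist [[-0.0, 0.0, 0.5], [-0.0, 0.0, 0.5], [-0.0, 0.0, 0.5], [-0.0, 0.0, 0.5], [-0.0, 0.0, 0.5], [-0.0, 0.0, 0.5], [-0.0, 0.0, 0.5], [-0.0, 0.0, 0.5], [-0.0, 0.0, 0.5], [-0.0, 0.0, 0.5], [-0.0, 0.0, 0.5], [-0.0, 0.0, 0.5], [-0.0, 0.0, 0.5], [-0.0, 0.0, 0.5]]
end [0.559 0.051 0.205]
```

Request:
move_arm(translation=[[-3.5,-2.2,0],[-3.7,-1.8,0],[-3.8,-1.5,0],[-3.9,-1.2,0],[-4,-0.8,0],[-4.1,-0.5,0],[-4.1,-0.1,0],[-4.1,0.3,0]], twist=[[0,0,0.5],[0,0,0.5],[0,0,0.5],[0,0,0.5],[0,0,0.5],[0,0,0.5],[0,0,0.5],[0,0,0.5]], jaw=9.4)

```text
time: 1.9
eef_pos: [0.4207, 0.2531, 0.2057]
tcp_rot: [[-0.435, 0.9, 0.001], [0.9, 0.435, 0.0], [-0.0, 0.001, -1.0]]
contact_force: [0.2, 0.6, -0.1]
gripper_width: 0.998
```

Request:
move_arm(translation=[[-4.1,0.6,0],[-4,1,0],[-3.9,1.3,0],[-3.8,1.6,0],[-3.6,2,0],[-3.4,2.3,0]], twist=[[0,0,0.5],[0,0,0.5],[0,0,0.5],[0,0,0.5],[0,0,0.5],[0,0,0.5]])

```text
time: 2.65
eef_pos: [0.561, 0.0495, 0.2056]
tcp_rot: [[0.074, 0.997, 0.0], [0.997, -0.074, 0.0], [0.0, 0.0, -1.0]]
contact_force: [0.5, -0.5, 0.3]
gripper_width: 1.0
```

Request:
move_arm(translation=[[0,0,0],[0,0,0]], twist=[[0,0,0],[0,0,0]])

```text
time: 2.9
eef_pos: [0.5598, 0.051, 0.2052]
tcp_rot: [[0.07, 0.998, -0.001], [0.998, -0.07, 0.001], [0.001, -0.001, -1.0]]
contact_force: [0.2, -0.5, 0.3]
gripper_width: 1.002
```

```bash
python3 -c "
from plan import *
plan([.559,.051,.013],86.2,5)
im=robot.get_image('wrist'); cv2.imwrite('pics/w1.png',im['frame'][:,:,::-1])"
```

```text
t 2.9 pos [0.5598 0.051  0.2052] twist total deg [-0.05 -0.03 -0.23]
translation [[-0.0, -0.01, 3.84], [-0.01, -0.02, 3.85], [0.0, -0.01, 3.84], [-0.0, -0.01, 3.85], [-0.0, -0.02, 3.84]]
twist [[-0.0, -0.0, -0.0], [-0.0, -0.0, -0.0], [-0.0, -0.0, -0.0], [-0.0, -0.0, -0.0], [-0.0, -0.0, -0.0]]
end [0.559  0.0511 0.013 ]
```

View pics/w1.png

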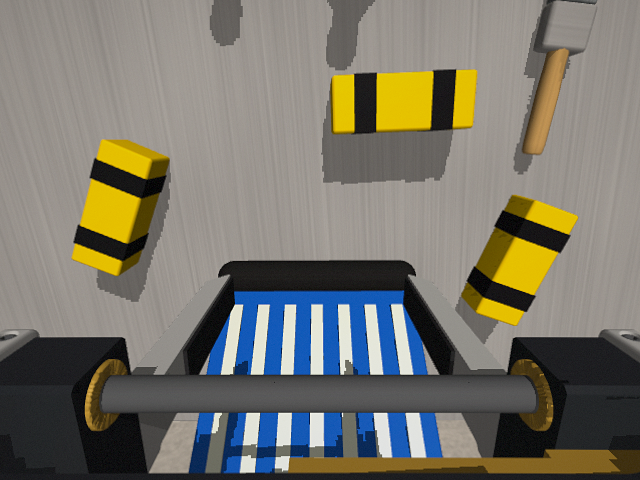

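The wrist view shows the fingers centred on the foot bar, which spans x of about 218–415 at row 268. The target block is at (403,100), behind the tool. I'm moving down.

Request:
move_arm(translation=[[0,0,4],[0,0,4],[0,0,4],[0,0,4],[0,0,3],[0,0,0]], twist=[[0,0,0],[0,0,0],[0,0,0],[0,0,0],[0,0,0],[0,0,0]])

```text
time: 3.7
eef_pos: [0.5568, 0.052, 0.013]
tcp_rot: [[0.069, 0.998, -0.007], [0.998, -0.069, 0.001], [0.0, -0.007, -1.0]]
contact_force: [-0.3, -0.2, -0.2]
gripper_width: 1.001
```

Request:
move_arm(translation=[[-1,0,0],[-1,0,0],[-0.8,0,0],[-0.5,0,0],[-0.5,0,0],[-0.5,0,0]], twist=[[0,0,0],[0,0,0],[0,0,0],[0,0,0],[0,0,0],[0,0,0]])

```text
time: 4.45
eef_pos: [0.5576, 0.0105, 0.0157]
tcp_rot: [[0.071, 0.997, 0.001], [0.997, -0.071, 0.006], [0.006, 0.001, -1.0]]
contact_force: [1.6, 10.6, 0.8]
gripper_width: 1.001
```

Request:
move_arm(translation=[[-0.5,0,0],[-0.6,0,0],[-0.6,0,0],[-0.6,0,0],[-0.6,0,0],[-0.6,0,0],[-0.6,0,0],[-0.5,0,0]], twist=[[0,0,0],[0,0,0],[0,0,0],[0,0,0],[0,0,0],[0,0,0],[0,0,0],[0,0,0]])

```text
time: 5.45
eef_pos: [0.5521, -0.0366, 0.014]
tcp_rot: [[0.07, 0.998, -0.004], [0.998, -0.07, 0.003], [0.003, -0.004, -1.0]]
contact_force: [-0.6, 4.2, -4.4]
gripper_width: 0.999
```

```bash
cat > look.py <<'E'
from meas import *
import sys
o=robot.get_obs(); c=np.array([0.5869,-0.2278,0]);n=np.array([.0664,.9978,0])
print("t",round(o["time"],2),"tcp dist",((o["eef_pos"]-c)@n).round(4),"pos",o["eef_pos"].round(4),"F",o["contact_force"].round(1))
for k in ["scene","top"]:
    im=robot.get_image(k); cv2.imwrite(f"pics/{k}{sys.argv[1]}.png",im["frame"][:,:,::-1])
    X=cloud(im); M=masks(im)
    frame(im,k,c,n)
    import io,contextlib
    b=io.StringIO()
    with contextlib.redirect_stdout(b): report(im,k)
    for l in b.getvalue().splitlines():
        if "block" in l or "board" in l: print(l)
E
python3 look.py 2
```

```text
t 5.45 tcp dist 0.1885 pos [ 0.5521 -0.0366  0.014 ] F [-0.6  4.2 -4.4]
scene foot axis dist 0.161 skew deg -1.15 len 0.182 mid [ 0.5654 -0.065 ] rms 0.0013 679
scene block [307. 242.] rect [360.2  75.3] [127.6  52.2] 63.5 top z 0.0445
scene block [362. 342.] rect [645.7 155.9] [ 49.8 129.9] 87.4 top z 0.0452
scene block [267. 402.] rect [762.5 -27.4] [90.8 50.4] 66.5 top z 0.0451
scene block [307. 414.] rect [791.2  38.6] [22.  50.1] 67.8 top z 0.0447
scene board normal [0.0661 0.8837 0.4634] tilt 62.4 yaw 4.28 c [ 0.5807 -0.1565  0.1861]
top foot axis dist 0.1587 skew deg 62.73 len 0.011 mid [ 0.4459 -0.0593] rms 0.0013 45
top block [384. 136.] rect [766.1  -7.8] [127.6  49.5] 66.0 top z 0.046
top block [305. 191.] rect [642.7 158.6] [ 49.5 128.8] 88.2 top z 0.0459
top block [336. 326.] rect [374.2  69.3] [127.   90.7] 62.7 top z 0.0459
top board normal [0.0627 0.8862 0.459 ] tilt 62.67 yaw 4.05 c [ 0.5466 -0.17    0.2222]
```

View pics/scene2.png

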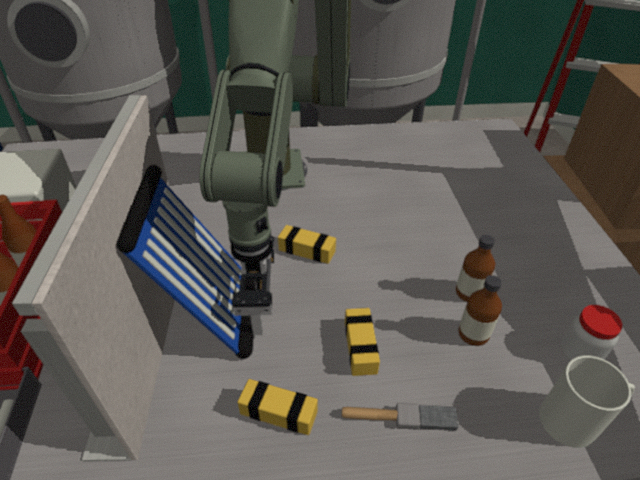

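The board is at 62.5° and still square. I'll push on.

Request:
move_arm(translation=[[-0.5,0,0],[-0.5,0,0],[-0.5,0,0],[-0.5,0,0],[-0.5,0,0],[-0.4,0,0],[-0.4,0,0],[0,0,0]], twist=[[0,0,0],[0,0,0],[0,0,0],[0,0,0],[0,0,0],[0,0,0],[0,0,0],[0,0,0]])

```text
time: 6.55
eef_pos: [0.5518, -0.0719, 0.0157]
tcp_rot: [[0.071, 0.997, 0.0], [0.997, -0.071, -0.001], [-0.001, 0.0, -1.0]]
contact_force: [-0.2, 2.7, -1.8]
gripper_width: 0.998
```

```bash
python3 look.py 3 | grep -v block
```

```text
t 6.55 tcp dist 0.1533 pos [ 0.5518 -0.0719  0.0157] F [-0.2  2.7 -1.8]
scene foot axis dist 0.1252 skew deg -0.57 len 0.183 mid [ 0.5643 -0.1009] rms 0.0012 639
scene board normal [0.0733 0.9334 0.3513] tilt 69.43 yaw 4.49 c [ 0.5867 -0.1714  0.1957]
top foot axis dist 0.1321 skew deg -69.2 len 0.012 mid [ 0.4455 -0.086 ] rms 0.0013 32
top board normal [0.0656 0.9343 0.3504] tilt 69.49 yaw 4.02 c [ 0.5502 -0.1799  0.2326]
```

Request:
move_arm(translation=[[-0.3,0,0],[0,0,0],[1,0,0],[3,0,0]], twist=[[0,0,0],[0,0,0],[0,0,0],[0,0,0]])

```text
time: 7.15
eef_pos: [0.5556, -0.0356, 0.0163]
tcp_rot: [[0.073, 0.997, 0.003], [0.997, -0.073, -0.002], [-0.002, 0.003, -1.0]]
contact_force: [-0.0, -0.1, 0.1]
gripper_width: 1.0
```

Request:
move_arm(translation=[[0,0,-4],[0,0,-6],[0,0,-6],[0,0,-4],[0,0,0]], twist=[[0,0,0.9],[0,0,0.9],[0,0,0.9],[0,0,0.9],[0,0,0.9]])

```text
time: 7.78
eef_pos: [0.558, -0.0354, 0.2216]
tcp_rot: [[0.759, 0.651, 0.012], [0.651, -0.759, -0.005], [0.006, 0.011, -1.0]]
contact_force: [-0.1, -0.4, -0.0]
gripper_width: 1.004
```

```bash
python3 look.py 4; python3 -c "
from plan import *
plan([.644,.158,.15],-3.8,6);plan([.644,.158,.15],176.2,6); print(robot.get_obs()['joints'])"
```

```text
t 7.78 tcp dist 0.19 pos [ 0.558  -0.0354  0.2216] F [-0.1 -0.4 -0. ]
scene foot axis dist 0.1233 skew deg -0.07 len 0.203 mid [ 0.5539 -0.1021] rms 0.001 1080
scene block [307. 242.] rect [358.1  76.3] [127.5  53. ] 63.3 top z 0.0445
scene block [362. 342.] rect [646.5 156. ] [ 48.9 130.3] 88.1 top z 0.0452
scene block [267. 402.] rect [761.9 -27.9] [89.9 50.1] 66.7 top z 0.0451
scene block [307. 415.] rect [791.4  39.4] [20.4 49.4] 66.1 top z 0.0448
scene board normal [0.0723 0.9354 0.3462] tilt 69.75 yaw 4.42 c [ 0.5797 -0.1674  0.1848]
top foot axis dist 0.1251 skew deg 13.1 len 0.043 mid [ 0.4607 -0.094 ] rms 0.0013 148
top block [384. 136.] rect [765.9  -7.7] [127.6  48.9] 66.2 top z 0.0459
top block [305. 191.] rect [642.9 158.4] [ 49.4 128.7] 88.1 top z 0.0459
top block [339. 327.] rect [355.3  78.3] [128.4  48.6] 62.6 top z 0.046
top board normal [0.0625 0.9353 0.3484] tilt 69.61 yaw 3.82 c [ 0.5231 -0.1551  0.1697]
t 7.88 pos [ 0.5554 -0.0348  0.2174] twist total deg [ 0.21 -0.18 44.75]
translation [[3.22, -1.46, 1.12], [3.0, -1.87, 1.12], [2.73, -2.25, 1.13], [2.42, -2.59, 1.12], [2.05, -2.87, 1.12], [1.67, -3.12, 1.12]]
twist [[0.0, -0.0, 0.75], [0.0, -0.0, 0.75], [0.0, -0.0, 0.75], [0.0, -0.0, 0.75], [0.0, -0.0, 0.75], [0.0, -0.0, 0.75]]
end [0.644 0.158 0.15 ]
t 7.88 pos [ 0.5554 -0.0348  0.2174] twist total deg [   0.22    0.26 -135.25]
translation [[3.22, -1.46, 1.12], [3.54, -0.12, 1.12], [3.31, 1.24, 1.13], [2.58, 2.41, 1.12], [1.47, 3.22, 1.12], [0.12, 3.54, 1.12]]
twist [[0.0, 0.0, -2.25], [0.0, 0.0, -2.25], [0.0, 0.0, -2.25], [0.0, 0.0, -2.25], [0.0, 0.0, -2.25], [0.0, 0.0, -2.25]]
end [0.644 0.158 0.15 ]
[-2.17125526e-01  1.55038495e-01  1.57680574e+00 -1.54197387e-03
  1.40531769e+00  6.39175275e-01]
```

View pics/top4.png

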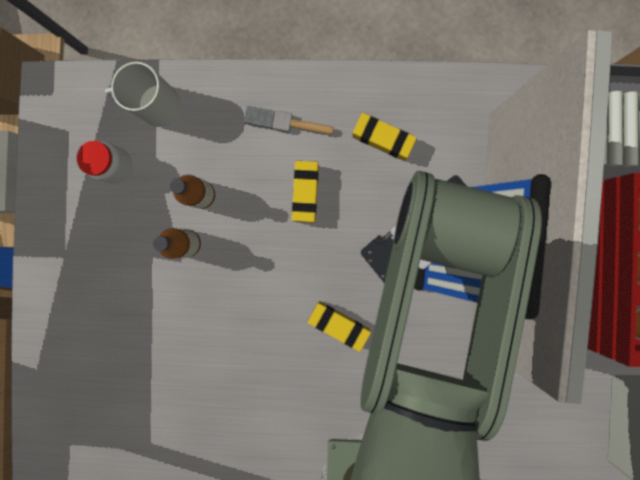

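The board leans at about 69.7°, its foot is 0.1235 m out, and it is square. The top view shows the arm over the board and the target block undisturbed at (305,191). I'll grasp the block next.

Request:
move_arm(translation=[[3.2,-1.5,1],[3,-1.9,1],[2.7,-2.2,1.2],[2.4,-2.6,1.2],[2.1,-2.9,1.2],[1.7,-3.1,1.1],[0,0,0]], twist=[[0,0,0.7],[0,0,0.7],[0,0,0.7],[0,0,0.7],[0,0,0.7],[0,0,0.8],[0,0,0]])

```text
time: 8.75
eef_pos: [0.6374, 0.1625, 0.1459]
tcp_rot: [[1.0, -0.03, -0.003], [-0.03, -1.0, -0.001], [-0.003, 0.001, -1.0]]
contact_force: [-0.7, -0.9, 0.1]
gripper_width: 1.002
```

```bash
python3 -c "
from meas import *
from plan import *
im=robot.get_image('wrist'); cv2.imwrite('pics/w5.png',im['frame'][:,:,::-1])
import io,contextlib
b=io.StringIO()
with contextlib.redirect_stdout(b): report(im,'wrist')
print('\n'.join(l for l in b.getvalue().splitlines() if 'block' in l))
plan([.6445,.157,.013],-2,3)"
```

```text
wrist block [473.  36.] rect [787.5  40.9] [21.2 46.5] 65.7 top z 0.0437
wrist block [546.  64.] rect [766.8 -10.2] [51.8 49.7] 66.1 top z 0.0439
wrist block [610.  93.] rect [745.2 -59.8] [20.7 49.6] 66.0 top z 0.0439
wrist block [323. 163.] rect [698.6 155.5] [49.3 19.2] 88.3 top z 0.0438
wrist block [323. 231.] rect [644.1 157.3] [49.8 51.1] 88.1 top z 0.044
wrist block [322. 292.] rect [589.9 159.1] [49.5 19.9] 86.8 top z 0.044
wrist block [537. 395.] rect [660.9 112.6] [ 2.5 15. ] 89.1 top z 0.261
wrist block [ 89. 408.] rect [664.4 208.7] [ 2.6 11.5] 89.3 top z 0.2627
wrist block [355. 446.] rect [526.1 138. ] [263.6  10.2] 5.8 top z 0.035
t 8.8 pos [0.6375 0.1611 0.1467] twist total deg [0.09 0.15 0.23]
translation [[0.25, 0.12, 4.46], [0.25, 0.13, 4.45], [0.25, 0.12, 4.46]]
twist [[0.0, 0.0, 0.01], [0.0, 0.0, 0.01], [0.0, 0.0, 0.01]]
end [0.6445 0.157  0.013 ]
```

View pics/w5.png

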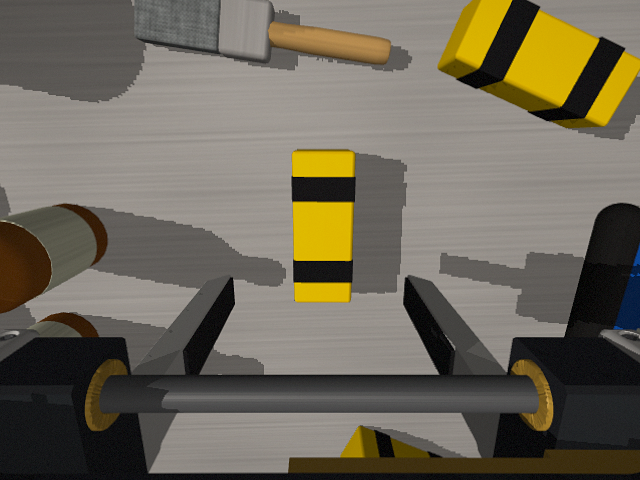

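The wrist view puts the block at (323,230), between the finger lines, which matches the other cameras: centre (0.644, 0.157), yaw -1.9°. Now down and grip.

Request:
move_arm(translation=[[0.2,0.1,4.5],[0.3,0.1,4.5],[0.2,0.2,3.4],[0,0,1],[0,0,0]], twist=[[0,0,0],[0,0,0],[0,0,0],[0,0,0],[0,0,0]])

```text
time: 9.43
eef_pos: [0.6451, 0.1557, 0.0146]
tcp_rot: [[0.999, -0.036, -0.0], [-0.036, -0.999, -0.0], [-0.0, 0.0, -1.0]]
contact_force: [0.1, -0.2, 0.4]
gripper_width: 1.0
```

Request:
move_arm(translation=[[0,0,0],[0,0,0],[0,0,0],[0,0,0],[0,0,0],[0,0,0]], twist=[[0,0,0],[0,0,0],[0,0,0],[0,0,0],[0,0,0],[0,0,0]], jaw=4, squeeze=25)

```text
time: 10.18
eef_pos: [0.6454, 0.1574, 0.0147]
tcp_rot: [[0.999, -0.036, 0.001], [-0.036, -0.999, 0.001], [0.001, -0.001, -1.0]]
contact_force: [-0.6, 3.8, 0.7]
gripper_width: 0.532
```

Request:
move_arm(translation=[[0,0,0],[0,0,-2],[0,0,-2],[0,0,0]], twist=[[0,0,0],[0,0,0],[0,0,0],[0,0,0]])

```text
time: 10.68
eef_pos: [0.6476, 0.1562, 0.0576]
tcp_rot: [[0.999, -0.036, 0.006], [-0.036, -0.999, 0.0], [0.006, -0.0, -1.0]]
contact_force: [0.5, 0.7, -4.8]
gripper_width: 0.53
```

```bash
python3 -c "
from plan import *
plan([.557,-.020,.078],-3.8,6)"
```

```text
t 10.68 pos [0.6476 0.1562 0.0576] twist total deg [-0.02 -0.33  1.73]
translation [[-1.4, 2.99, -0.35], [-1.39, 3.0, -0.34], [-1.37, 3.0, -0.35], [-1.35, 3.01, -0.34], [-1.35, 3.02, -0.34], [-1.32, 3.02, -0.33]]
twist [[-0.0, -0.01, 0.03], [-0.0, -0.01, 0.03], [-0.0, -0.01, 0.03], [-0.0, -0.01, 0.03], [-0.0, -0.01, 0.03], [-0.0, -0.01, 0.03]]
end [ 0.557 -0.02   0.078]
```

Request:
move_arm(translation=[[-1.4,3,-0.4],[-1.4,3,-0.4],[-1.4,3,-0.4],[-1.4,3,-0.4],[-1.3,3,-0.2],[-1.3,3,-0.2],[0,0,0]], twist=[[0,0,0.03],[0,0,0.03],[0,0,0.03],[0,0,0.03],[0,0,0.03],[0,0,0.02],[0,0,0]])

```text
time: 11.55
eef_pos: [0.5532, -0.0213, 0.0743]
tcp_rot: [[0.998, -0.069, -0.001], [-0.069, -0.998, -0.001], [-0.001, 0.001, -1.0]]
contact_force: [0.1, 0.1, -4.6]
gripper_width: 0.526
```

```bash
python3 -c "
from plan import *
plan([.557,-.020,.016],-3.8,3)"; python3 look.py 6
```

```text
t 11.55 pos [ 0.5532 -0.0213  0.0743] twist total deg [ 0.04  0.06 -0.14]
translation [[0.13, -0.05, 1.94], [0.12, -0.06, 1.95], [0.13, -0.05, 1.94]]
twist [[0.0, 0.0, -0.0], [0.0, 0.0, -0.0], [0.0, 0.0, -0.0]]
end [ 0.557 -0.02   0.016]
t 11.55 tcp dist 0.2038 pos [ 0.5532 -0.0213  0.0743] F [ 0.1  0.1 -4.6]
scene foot axis dist 0.123 skew deg 0.0 len 0.202 mid [ 0.554  -0.1024] rms 0.0012 1282
scene block [288. 230.] rect [422.8  27.4] [ 38. 226.] 80.3 top z 0.0447
scene block [322. 245.] rect [372.2 103.5] [66.3 50.1] 63.1 top z 0.0446
scene block [264. 296.] rect [561.2 -23.3] [ 50.5 117.8] 85.7 top z 0.1044
scene block [267. 402.] rect [762.5 -27.8] [91.5 50.3] 67.1 top z 0.0452
scene block [307. 414.] rect [791.5  38.5] [21.8 50. ] 67.1 top z 0.0448
scene board normal [0.074  0.9352 0.3464] tilt 69.73 yaw 4.52 c [ 0.5847 -0.169   0.1879]
top foot axis dist 0.1257 skew deg -0.51 len 0.21 mid [ 0.5448 -0.099 ] rms 0.0012 413
top block [384. 136.] rect [765.7  -7.7] [127.9  49.2] 66.1 top z 0.0459
top block [393. 263.] rect [501.3  -3.8] [70.7 20.7] 78.8 top z 0.1055
top block [332. 323.] rect [364.1  94.9] [90.8 48.5] 62.3 top z 0.0458
top board normal [0.0663 0.936  0.3456] tilt 69.78 yaw 4.05 c [ 0.5457 -0.178   0.2277]
```

View pics/scene6.png

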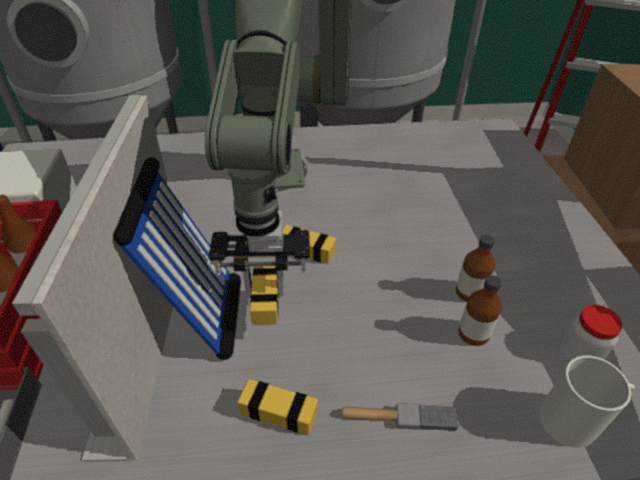

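The block is held beside the bar at (264,295) in the scene view, with a clear gap. I'll lower and release it.

Request:
move_arm(translation=[[0,0,3],[0,0,1.9],[0,0,0.6],[0,0,0.4],[0,0,0]], twist=[[0,0,0],[0,0,0],[0,0,0],[0,0,0],[0,0,0]])

```text
time: 12.28
eef_pos: [0.555, -0.0193, 0.0158]
tcp_rot: [[0.998, -0.065, 0.001], [-0.065, -0.998, -0.0], [0.001, 0.0, -1.0]]
contact_force: [-0.1, 0.4, -4.8]
gripper_width: 0.528
```

Request:
move_arm(translation=[[0,0,0],[0,0,0],[0,0,0]], twist=[[0,0,0],[0,0,0],[0,0,0]], jaw=6.4)

```text
time: 12.65
eef_pos: [0.5555, -0.0196, 0.0166]
tcp_rot: [[0.998, -0.066, 0.002], [-0.066, -0.998, -0.0], [0.002, 0.0, -1.0]]
contact_force: [-0.1, 0.7, -0.7]
gripper_width: 0.683
```

Request:
move_arm(translation=[[0,0,-1],[0,0,-3],[0,0,-5],[0,-3,-5],[0,-5,0],[0,-5,0],[0,0,0]], twist=[[0,0,0],[0,0,0],[0,0,0],[0,0,-0.9],[0,0,-0.9],[0,0,-0.9],[0,0,-0.9]])

```text
time: 13.52
eef_pos: [0.5387, 0.1121, 0.1565]
tcp_rot: [[0.84, 0.542, 0.001], [0.542, -0.84, 0.001], [0.001, -0.0, -1.0]]
contact_force: [0.6, -1.3, -0.3]
gripper_width: 0.682
```

```bash
 python3 look.py 7;python3 -c "
from plan import *
plan([.560,.065,.15],86.2,6)"
```

```text
t 13.53 tcp dist 0.3359 pos [0.5387 0.1121 0.1565] F [ 0.6 -1.3 -0.3]
scene foot axis dist 0.1258 skew deg 0.61 len 0.204 mid [ 0.5533 -0.0995] rms 0.002 1447
scene block [294. 243.] rect [460.3  59.4] [299.4  66.7] 8.3 top z 0.0444
scene block [328. 248.] rect [383.3 122.8] [22.2 47.7] 62.5 top z 0.044
scene block [268. 313.] rect [556.5 -20.4] [ 48.4 132.2] 86.4 top z 0.0446
scene block [277. 405.] rect [770.1  -9.9] [128.2  49.8] 66.6 top z 0.0451
scene board normal [0.0725 0.9352 0.3465] tilt 69.73 yaw 4.43 c [ 0.5834 -0.1686  0.1876]
top foot axis dist 0.1359 skew deg 5.13 len 0.203 mid [ 0.545  -0.0888] rms 0.0042 1489
top block [384. 136.] rect [765.6  -7.9] [127.6  49.4] 66.1 top z 0.0458
top block [386. 235.] rect [553.5  -7.2] [ 70.3 128.1] 86.2 top z 0.0459
top block [331. 322.] rect [364.2  94.7] [91.5 48.4] 62.1 top z 0.0458
top board normal [0.0657 0.936  0.3459] tilt 69.76 yaw 4.01 c [ 0.542  -0.1646  0.1918]
t 13.62 pos [0.5395 0.1098 0.1564] twist total deg [ 6.000e-02 -3.000e-02 -5.386e+01]
translation [[-0.11, 0.81, 0.11], [-0.24, 0.79, 0.1], [-0.36, 0.74, 0.11], [-0.46, 0.68, 0.11], [-0.57, 0.59, 0.1], [-0.66, 0.49, 0.11]]
twist [[0.0, -0.0, -0.9], [0.0, -0.0, -0.9], [0.0, -0.0, -0.9], [0.0, -0.0, -0.9], [0.0, -0.0, -0.9], [0.0, -0.0, -0.9]]
end [0.5599 0.065  0.15  ]
```

View pics/scene7.png

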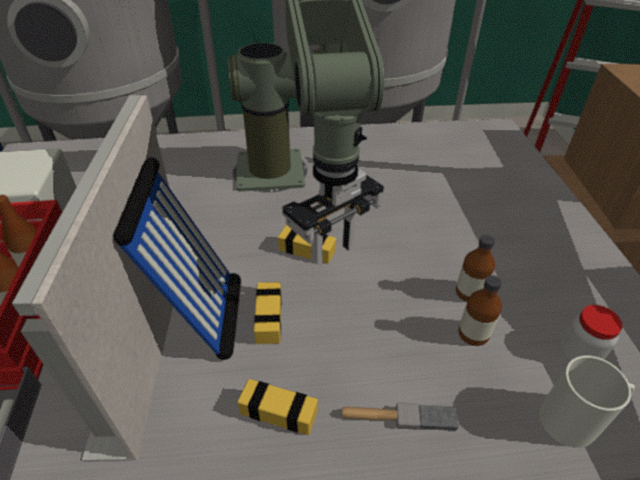

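The block is now standing parallel, about 37 mm off the bar, at (268,313) in the scene view. I'm going behind it to push it home.

Request:
move_arm(translation=[[-0.1,0.8,0],[-0.2,0.8,0],[-0.4,0.7,0],[-0.5,0.7,0],[-0.6,0.6,0],[-0.6,0.5,0],[0,0,0]], twist=[[0,0,-0.9],[0,0,-0.9],[0,0,-0.9],[0,0,-0.9],[0,0,-0.9],[0,0,-0.9],[0,0,0]], jaw=9.4)

```text
time: 14.5
eef_pos: [0.5604, 0.063, 0.1559]
tcp_rot: [[0.071, 0.997, 0.001], [0.997, -0.071, -0.0], [-0.0, 0.001, -1.0]]
contact_force: [0.2, 0.7, -0.0]
gripper_width: 0.996
```

```bash
python3 -c "
from plan import *
plan([.561,.060,.016],86.2,4)"
```

```text
t 14.5 pos [0.5604 0.063  0.1559] twist total deg [ 0.04  0.   -0.29]
translation [[-0.07, 0.02, 3.5], [-0.08, 0.02, 3.49], [-0.07, 0.01, 3.5], [-0.07, 0.02, 3.5]]
twist [[0.0, 0.0, -0.01], [0.0, 0.0, -0.01], [0.0, 0.0, -0.01], [0.0, 0.0, -0.01]]
end [0.561 0.06  0.016]
```

Request:
move_arm(translation=[[0,0,4],[0,0,4],[0,0,4],[0,0,2],[-1,0,0],[-2,0,0],[-1,0,0]], twist=[[0,0,0],[0,0,0],[0,0,0],[0,0,-0.03],[0,0,0],[0,0,0],[0,0,0]])

```text
time: 15.38
eef_pos: [0.5589, 0.0222, 0.0171]
tcp_rot: [[0.063, 0.998, 0.003], [0.998, -0.063, -0.001], [-0.0, 0.003, -1.0]]
contact_force: [0.3, -0.3, -0.0]
gripper_width: 1.003
```

Request:
move_arm(translation=[[-0.6,0,0],[-0.5,0,0],[-0.5,0,0],[-0.5,0,0],[-0.5,0,0],[-0.5,0,0],[-0.5,0,0],[-0.3,0,0]], twist=[[0,0,0],[0,0,0],[0,0,0],[0,0,0],[0,0,0],[0,0,0],[0,0,0],[0,0,0]])

```text
time: 16.38
eef_pos: [0.5561, -0.0131, 0.0164]
tcp_rot: [[0.061, 0.998, 0.002], [0.998, -0.061, 0.003], [0.003, 0.002, -1.0]]
contact_force: [0.3, 6.3, 3.7]
gripper_width: 1.005
```

```bash
 python3 look.py 8
```

```text
t 16.38 tcp dist 0.2122 pos [ 0.5561 -0.0131  0.0164] F [0.3 6.3 3.7]
scene foot axis dist 0.1242 skew deg 0.54 len 0.204 mid [ 0.5533 -0.1011] rms 0.0015 1474
scene block [310. 243.] rect [358.2  76.2] [127.5  51.9] 61.8 top z 0.0445
scene block [251. 321.] rect [566.1 -50.1] [ 47.6 150.4] 87.6 top z 0.0445
scene block [267. 402.] rect [762.5 -27.9] [91.3 49.7] 66.7 top z 0.0451
scene block [307. 415.] rect [790.8  38.6] [22.2 49.2] 66.0 top z 0.0449
scene board normal [0.0743 0.9351 0.3464] tilt 69.73 yaw 4.54 c [ 0.5844 -0.1687  0.1874]
top foot axis dist 0.1255 skew deg -0.16 len 0.208 mid [ 0.5446 -0.0992] rms 0.0013 504
top block [384. 136.] rect [766.2  -7.6] [128.1  49.5] 66.1 top z 0.0459
top block [406. 262.] rect [515.5 -10.4] [8.9 0.9] 80.4 top z 0.3637
top block [330. 322.] rect [364.2  95.3] [90.  48.5] 62.6 top z 0.046
top board normal [0.0652 0.9366 0.3443] tilt 69.86 yaw 3.98 c [ 0.5468 -0.1757  0.2211]
```

View pics/scene8.png

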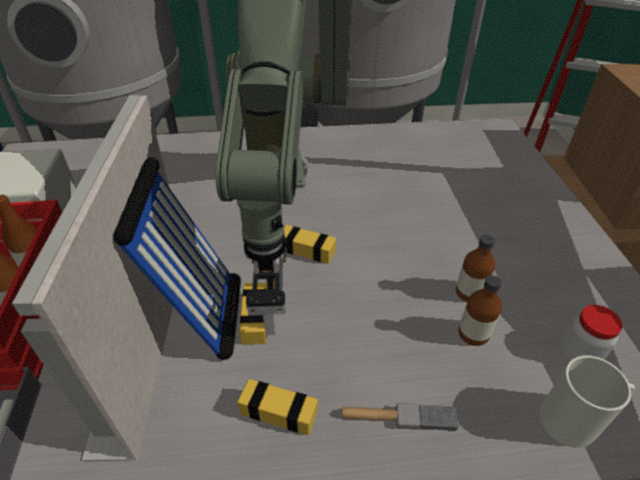

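Request:
move_arm(translation=[[-0.4,0,0],[-0.3,0,0],[-0.2,0,0],[0,0,0]], twist=[[0,0,0],[0,0,0],[0,0,0],[0,0,0]])

```text
time: 16.98
eef_pos: [0.5555, -0.0223, 0.0164]
tcp_rot: [[0.06, 0.998, 0.002], [0.998, -0.06, 0.002], [0.002, 0.002, -1.0]]
contact_force: [0.2, 5.4, 3.9]
gripper_width: 1.0
```

Request:
move_arm(translation=[[-0.1,0,0],[-0.1,0,0]], twist=[[0,0,0],[0,0,0]])

```text
time: 17.23
eef_pos: [0.5555, -0.0234, 0.0165]
tcp_rot: [[0.061, 0.998, 0.002], [0.998, -0.061, 0.004], [0.004, 0.002, -1.0]]
contact_force: [0.2, 9.4, 4.8]
gripper_width: 1.002
```

```bash
 python3 look.py 9 | grep -E "^t|foot|board"; python3 -c "
import cv2
im=cv2.imread('pics/scene9.png')[240:370,190:320]; cv2.imwrite('pics/c9.png',cv2.resize(im,None,fx=4,fy=4,interpolation=2))"
```

```text
t 17.23 tcp dist 0.2019 pos [ 0.5555 -0.0234  0.0165] F [0.2 9.4 4.8]
scene foot axis dist 0.1248 skew deg 0.73 len 0.202 mid [ 0.5543 -0.1006] rms 0.0017 1315
scene board normal [0.0724 0.9351 0.3468] tilt 69.71 yaw 4.42 c [ 0.5837 -0.1687  0.1874]
top foot axis dist 0.1256 skew deg -0.27 len 0.209 mid [ 0.5446 -0.0991] rms 0.0011 471
top block [384. 136.] rect [765.9  -7.9] [127.4  49.1] 66.4 top z 0.0458
top block [412. 262.] rect [515.6 -16.9] [8.8 1. ] 77.5 top z 0.3648
top block [332. 323.] rect [364.   95.1] [90.8 48.9] 62.1 top z 0.0459
top board normal [0.0646 0.9363 0.3453] tilt 69.8 yaw 3.95 c [ 0.5471 -0.176   0.2217]
```

View pics/c9.png

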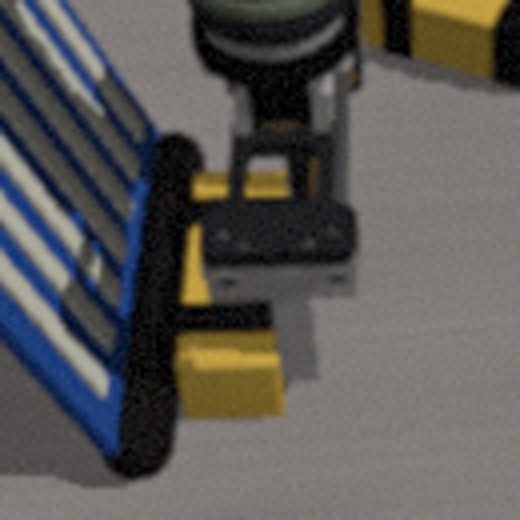

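Request:
move_arm(translation=[[-0.1,0,0],[-0.1,0,0],[0,0,0]], twist=[[0,0,0],[0,0,0],[0,0,0]])

```text
time: 17.7
eef_pos: [0.5555, -0.0239, 0.0166]
tcp_rot: [[0.062, 0.998, 0.002], [0.998, -0.062, 0.006], [0.007, 0.002, -1.0]]
contact_force: [0.9, 12.0, 6.4]
gripper_width: 0.999
```

```bash
 python3 look.py 10 | grep -E "^t |foot|board"
```

```text
t 17.7 tcp dist 0.2013 pos [ 0.5555 -0.0239  0.0166] F [ 0.9 12.   6.4]
scene foot axis dist 0.1243 skew deg 0.38 len 0.203 mid [ 0.554 -0.101] rms 0.0017 1318
scene board normal [0.0704 0.9356 0.3459] tilt 69.76 yaw 4.3 c [ 0.5846 -0.1692  0.1884]
top foot axis dist 0.1254 skew deg -0.13 len 0.209 mid [ 0.5443 -0.0993] rms 0.0012 478
top board normal [0.063  0.9366 0.3446] tilt 69.85 yaw 3.85 c [ 0.5477 -0.1765  0.2226]
```

The force has risen to 12 N with almost no movement, so the block is against the bar. I'll back off and inspect.

Request:
move_arm(translation=[[0.5,0,0],[1.5,0,0],[4,0,0],[2,0,-4],[0,0,-6],[2,0,-6],[6,0,0],[6,0,0]], twist=[[0,0,0],[0,0,0],[0,0,0],[0,0,0],[0,0,0],[0,0,0],[0,0,0],[0,0,0]])

```text
time: 18.8
eef_pos: [0.5684, 0.1929, 0.1762]
tcp_rot: [[0.062, 0.998, 0.003], [0.998, -0.062, -0.0], [0.0, 0.003, -1.0]]
contact_force: [-0.3, -0.3, -0.0]
gripper_width: 1.006
```

```bash
 python3 look.py 11; python3 -c "
import cv2
im=cv2.imread('pics/scene11.png')[240:370,190:320]; a=cv2.resize(im,(400,400),interpolation=2)
im=cv2.imread('pics/top11.png')[170:300,340:470]; b=cv2.resize(im,(400,400),interpolation=2)
cv2.imwrite('pics/c11.png',cv2.hconcat([a,b]))"
```

```text
t 18.8 tcp dist 0.4186 pos [0.5684 0.1929 0.1762] F [-0.3 -0.3 -0. ]
scene foot axis dist 0.1267 skew deg 1.97 len 0.203 mid [ 0.5538 -0.0987] rms 0.0027 1464
scene block [307. 242.] rect [359.1  75.5] [127.6  52.2] 63.5 top z 0.0445
scene block [248. 313.] rect [553.3 -58.8] [ 50.4 133.5] 86.4 top z 0.0445
scene block [277. 405.] rect [770.1 -10.3] [128.7  49.5] 66.4 top z 0.0451
scene board normal [0.0676 0.9357 0.3462] tilt 69.75 yaw 4.13 c [ 0.5813 -0.1691  0.1893]
top foot axis dist 0.1345 skew deg 4.6 len 0.204 mid [ 0.5447 -0.0902] rms 0.0038 1423
top block [384. 136.] rect [765.9  -7.9] [127.7  49.3] 66.1 top z 0.0459
top block [404. 237.] rect [550.3 -56.5] [ 50.7 128.7] 86.4 top z 0.0459
top block [339. 327.] rect [355.2  78.4] [128.4  49. ] 62.5 top z 0.0459
top board normal [0.0622 0.9365 0.3451] tilt 69.81 yaw 3.8 c [ 0.5416 -0.1652  0.1929]
```

View pics/c11.png

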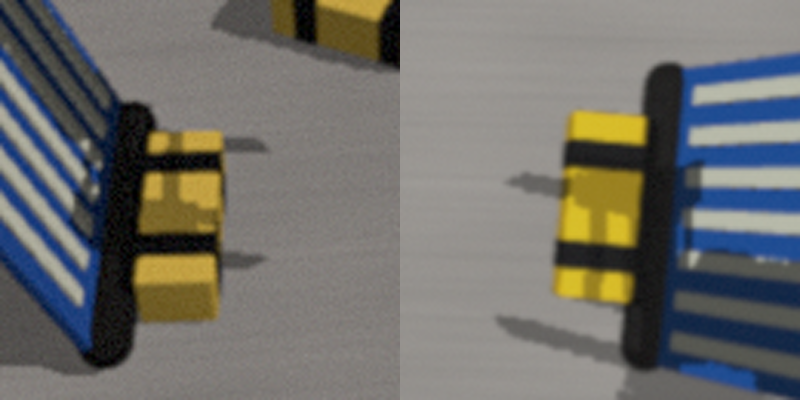

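View pics/top11.png

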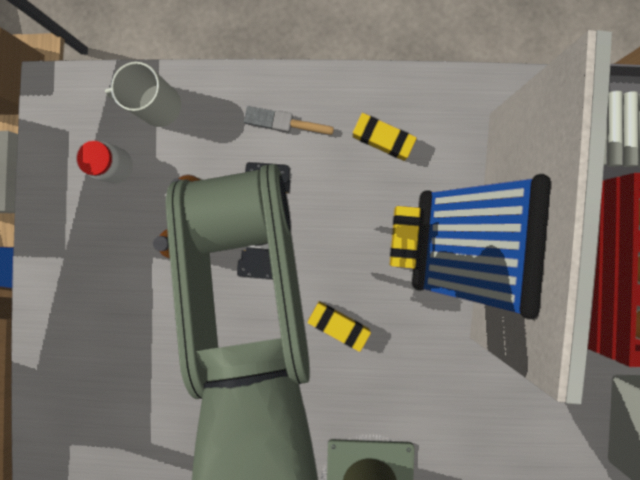

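```bash
python3 - <<'E'
from meas import *
import pickle
d=pickle.load(open("d0.pkl","rb"))["scene"]; im=robot.get_image("scene")
cv2.imwrite("pics/s12.png",im["frame"][:,:,::-1])
for i in (d,im):
    X=cloud(i)
    for s,c in comps(masks(i)["amber"],X):
        if c[0]>440 and c[0]<510 and 250<c[1]<330: print(c.round(1),np.median(X[s],0).round(4))
E
```

```text
[479.2 263.2] [0.5421 0.4115 0.1073]
[482.6 304.8] [0.651  0.3829 0.1066]
[479.1 263.2] [0.5422 0.4114 0.1078]
[482.4 304.8] [0.651  0.3825 0.1065]
```

View pics/scene11.png

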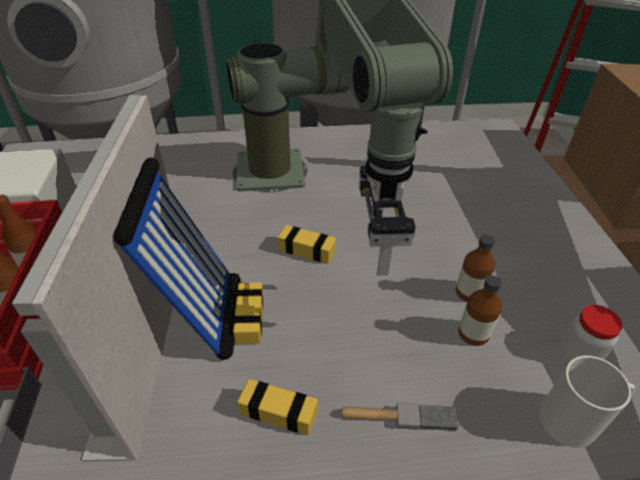

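The scene view shows the board leaning steeply and the block against its foot bar at (248,313). The bottles haven't moved and the arm is clear of everything. I'm handing in.

```bash
python3 -c "
from h import *
print(robot.close_job())"
```

```text
the job is handed in; nothing more can be done
None
```

The board now leans at about 69.8° against the panel, and the yellow stop block sits against the outside of its foot bar. I handed the job in at about 19 s; no verdict was reported.

I pushed the foot in with the open fingers. I then carried the block that started farthest left to the foot, set it down parallel, and pushed it home.

**Last checks**
- **Board:** it is square to the panel within about 0.3° and did not move when the block was seated.
- **Snugness:** in the final push the force rose to 12 N, against about 6 N when the block was sliding freely, and it barely moved. I took that as contact. The cameras put the block's centre 166.4 to 168.5 mm from the panel, where 167.6 mm would be exactly snug. A gap of about 1 mm therefore can't be ruled out from the images alone.
- **Block position:** it is parallel to the bar within about 0.3° and roughly 7 mm off the bar's middle.
- **Surroundings:** the two bottles have not moved by more than 0.5 mm, the other blocks are where they were, and the arm is touching nothing.

**Disagreements:** the automatic foot-bar fit was thrown off in the last pictures, probably by the block's black bands next to the bar. For the final check I used the board's tilt and earlier fits instead. The two cameras also differ by 2 to 3 mm overall.

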